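Open the child-safe tablet bottle kept in the kitchen drawer

TASK

Pull the drawer of the small dark-wood unit fully open by its bar handle. Leave the square amber tablet bottle standing in its pocket of the drawer insert, press its white safety cap firmly down, twist it anticlockwise while it is down until it is free, and lift it straight off. Finish while still holding the cap upright about 10 cm above the open bottle, with the drawer left open and nothing else disturbed.

Things in the scene. Friction and masses are not known exactly. Their poses are not given: they have to be found in the camera images.
- unit_front (a point): Middle of the front edge of the flat top of the fixed dark-wood drawer unit on the island: 240 mm deep, 300 mm wide, 150 mm high. x points squarely to its back, so the drawer opens along -x; y along the front edge; z up. Shut, its one drawer front, 296 mm wide and 16 mm thick, lies against the unit's front; it reaches from 5 to 147 mm above the island.
- drawer_handle (a point): Middle of the drawer's steel bar handle, on the bar's axis; axes as the unit's. The bar is level, along y, 11 mm thick, 120 mm long; thin stems 50 mm either side of the middle hold its axis 40 mm off the drawer front. It lies 128 mm above the island, 22 mm below the unit's top.
- drawer (a joint): How far the drawer is out, in m: 0 shut (as it starts), 0.170 fully open at its stop. It runs on slides with a drag of about 2 N and stays where it is left.
- insert_mid (a point): Floor centre of the middle pocket of the light-wood insert in the drawer; moves with the drawer, axes as the unit's. 136 mm behind the bar (+x), 105 mm below it, 23 mm above the island. Three pockets in a row along y, 82 mm apart, each 61 mm square, 40 mm deep. The bottle, the green jar and the blue tin stand in them in any order.
- bottle: Amber tablet bottle, white and red label, loose in one pocket, which stops it turning. Origin: centre of its underside; z up. Body 58 x 58 mm, 58 mm high; above it a round shoulder narrows from 28 mm radius at 56 mm to 18 mm radius at 67 mm; then a 34 mm wide neck, its open rim 92 mm above the origin. About 0.17 kg.
- cap: White ribbed cap with three short red marks on its flat top, on the bottle at the start. 52 mm across, 28 mm high, 35 g. Origin: centre of its lower edge; z up out of its top. Closed, the origin is 76 mm above the bottle's. Grip its sides from above; fingertips reaching 5 mm below its lower edge still clear the shoulder when it is pressed right down.
- liner (a joint): Spring plate in the cap, pressed in by the neck's rim: about 0 closed, 0.007 m pressed to the stop, -0.003 off the bottle. 5 N closed, 13 N at the stop. Hooked lugs hold the cap unless it is pressed 4.5 mm or more (up to 7) and, kept down, turned anticlockwise seen from above: free from 36 degrees, best 60, stop at 85. Then it springs up 2 to 3 mm and lifts straight off.
- vitamins: Low green jar with a yellow lid, in another pocket. Origin: centre of its underside. 57 x 57 mm, 62 mm high. Leave it standing in its pocket.
- tin: Blue square tin with a bare metal lid, in another pocket. Origin: centre of its underside. 58 x 58 mm, 54 mm high. Leave it standing in its pocket.
- mug: Blue mug, 82 mm across, 95 mm high, standing on the right of the island. Origin: centre of its underside. Not to be disturbed.
- glass: Clear drinking glass, 72 mm across, 120 mm high, on the right of the island. Origin: centre of its underside. Not to be disturbed.
- spray: Clear spray bottle with blue trigger head, 80 mm across, 233 mm high, on the left of the island. Origin: centre of its underside. Not to be disturbed.
- redbottle: Round red bottle with white cap, 62 mm across, 158 mm high, on the left of the island. Origin: centre of its underside. Not to be disturbed.
- soap: Dark soap dispenser with black pump, 72 mm across, 180 mm high, on the right of the island. Origin: centre of its underside. Not to be disturbed.

How it is judged:
By the outcome, as a careful person would: the job done as asked, in the order asked, and still so for the second after the job is handed in, while the arm keeps its last pose, push and grip.
It also fails if it takes over 51 s, if anything falls off the work surface, if the arm or the gripper's body presses on something with over 40 N, if the wrist force passes 120 N, or if a joint passes its speed limit or range.

ROBOT

A 7-joint arm with a two-finger parallel gripper is mounted at the origin on the work surface. World frame = base frame: x ahead of the robot, y to its left, z up, the work surface at z = 0. Lengths are in m, angles in rad, forces in N, time in s.
With the tool pointing down it reaches from about 0.4 to 0.85 m from the base axis. Payload 10.4 kg.
Tool frame: the origin (TCP) lies at the very end of the fingers, on their centre line; the grasp point (between the pads) lies 19 mm behind it; z points along the fingers, y is the line along which they close (so a half turn about z gives the same grasp; the last joint's range is limited). The gripper opens to 87 mm and grips with 3 to 60 N. Pads are 19 mm wide; open, the fingers measure 117 mm over their backs; the gripper's body (75 mm by 190 mm) begins 51 mm behind the grasp point.
Start: joints at [-1.196, 0.332, -0.065, 1.46, 0.022, 1.35, -0.088], TCP at [0.242, 0.576, 0.223] pointing down, gripper open.
Joint ranges: [-2.6, 2.6], [-0.5, 2.12], [-1.47, 1.34], [0.16, 2.42], [-1.27, 4.41], [0.06, 2.06], [-2.6, 2.6]. Speed limits (rad/s): [2.22, 2.22, 2.79, 2.79, 3.14, 3.14, 3.14].

INTERFACE

Orientations are given as a unit quaternion [x, y, z, w].
In Python, from bench import r gives the robot as it stands.
- The arm moves only by the tool move_tool, called after "Call:" by a JSON object that holds its "method" and its "body". Schema: {"type":"object","properties":{"plan":{"type":"string"},"grip_n":{"type":"number"},"only":{"type":"string"},"quiet":{"type":"boolean"},"lines":{"type":"string"}},"required":["plan"],"additionalProperties":false}. plan is a string of 1 to 12 rows, parted by a bar, with the numbers parted by spaces; each row has 5 numbers: dx, dy, dz in shares of 1 m (1.0 is 1 m), then a turn about the tool's z in fractions of the full range, 1 being pi rad, then the finger opening in m; each row is the pose to reach, as a shift and turn from the pose commanded when the call began, along the tool's axes at that moment; what a row does not reach only later rows make up. A row lasts 1/10 s, in which the tool goes at most 0.05 m and 0.15 rad, less where a joint would pass 70% of its speed; a pose out of reach is approached as far as the arm can. The fingers move at their own pace and stop on an object; grip_n is the grip in N (left out, the last holds). Time passes only in rows, so rows that do not move let the fingers close. The tool returns the time, the measured TCP pose, the force, the opening and the grip force at its end. only (a regular expression) keeps the lines of the reply that match it, lines (a string "A,B") keeps lines A to B, and quiet returns only ok. A shift or turn number past 1, either way, is cut back to 1. Input that does not fit is refused with a message, and nothing moves.
- r.read_state(): the state, without advancing time (a new reading comes with each control period).
- r.camera(name): name is "scene" or "side" or "wrist"; returns a dict with "img" (420x560x3 uint8, red, green, blue), "fx", "fy", "cx", "cy" (pixels), "k1" (the pictures are not rectified: a ray, as slopes to the right and down, at radius r is drawn at 1 + k1 r^2 times it, then the intrinsics apply), "pose" (4x4, takes a point from camera to world coordinates). Camera axes: x right, y down, z forward; pixel columns grow to the right and rows downward; lengths in m; the calibration is good to about 2 mm. A picture is of the moment at which its call begins. There is no depth.
- r.close_job(): hands the job in; it is judged then, once.
Trained networks look in the newest picture that a camera, given by its name, has taken for a name from the list of things; names that differ only in an ending like _2 or _b are one class to them, and where a whole thing is asked for, a point or a joint stands for the part that bears it (a point fixed in the world has none). Each returns a list of dicts, best first, with "p" (0 to 1); they miss things now and then, are a little off and sometimes report something else, mostly with a low value. They report only what shows in the picture. A call takes as long as a camera call.
- r.recognise(camera, label): "position" ([column, row] as shares, 0 to 1, of the picture: columns of its width, rows of its height, amid what is visible of it).
- r.regions_of(camera, label): "pixels" (420x560 bool, what is visible of it) and "position" ([column, row] as shares, 0 to 1, of the picture: columns of its width, rows of its height, amid what is visible of it).
The state is a dict: "time": time; "joint_positions": joint angles; "joint_vel": joint speeds; "joint_torque": joint torques, N m; "ee_pos": TCP position; "eef_rot": TCP orientation; "ft_force": force on the tool from outside, world axes, zero at the start; "torque": the same for the moment, N m; "width": finger opening in m; "grip_force": force on a finger pad.
Only numpy, scipy, OpenCV 4.12 (cv2) and the standard library are available. Lean on these libraries where they do the work, as an engineer would, in place of code of your own. Each camera call takes 0.05 s, during which the arm holds its last target. There are 200 camera calls.

## Working session

There is one attempt and no reset: what is moved stays moved. The work goes in short steps, Python scripts to look and compute and a tool call to move; the robot and the scene stay as the last step left them, time stands still between calls to the robot, and variables do not carry over. Pictures are saved under pics/ and viewed, at most 10 in all, crops included, and the job is handed in when it is done.

```bash
mkdir -p pics; ls; cat > h.py <<'E'
from bench import r
import numpy as np, cv2
def ray(c,px):
    x=(px[0]-c["cx"])/c["fx"]; y=(px[1]-c["cy"])/c["fy"]
    u=np.array([x,y])
    s=u.copy()
    for _ in range(20): s=u/(1+c["k1"]*(s@s))
    P=np.array(c["pose"]); d=P[:3,:3]@np.array([s[0],s[1],1]); return P[:3,3],d/np.linalg.norm(d)
def onz(c,px,z):
    o,d=ray(c,px); return o+d*(z-o[2])/d[2]
def proj(c,p):
    P=np.array(c["pose"]); q=P[:3,:3].T@(np.array(p)-P[:3,3]); s=q[:2]/q[2]; s=s*(1+c["k1"]*(s@s))
    return np.array([c["cx"]+c["fx"]*s[0],c["cy"]+c["fy"]*s[1]])
def tri(a):
    A=np.zeros((3,3));b=np.zeros(3)
    for o,d in a:
        M=np.eye(3)-np.outer(d,d);A+=M;b+=M@o
    return np.linalg.solve(A,b)
E
python3 - <<'E'
from h import *
ims=[]
for n in ["scene","side"]:
    c=r.camera(n); cv2.imwrite(f"pics/{n}0.png",c["img"][:,:,::-1])
    print(n,np.round(c["pose"],3).tolist(),c["fx"],c["cx"],c["cy"],c["k1"])
    for l in ["drawer_handle","unit_front","mug","glass","spray","redbottle","soap"]:
        for g in r.recognise(n,l)[:2]: print(l,round(g["p"],2),np.round(np.array(g["position"])*[560,420],1))
s=r.read_state();print(s["time"],s["ee_pos"],s["eef_rot"],s["ft_force"])
E
```

```text
pics
scene [[0.92, 0.335, -0.202, 0.808], [0.391, -0.803, 0.45, -0.441], [-0.012, -0.493, -0.87, 0.989], [0.0, 0.0, 0.0, 1.0]] 380.8600121113566 276.05871435333466 203.50508756274306 -0.0875727713610895
drawer_handle 0.63 [288.  204.5]
unit_front 0.81 [335.4 228.7]
mug 0.92 [134.6 352.7]
mug 0.7 [283.5 210. ]
glass 0.95 [185.7 366.3]
spray 0.86 [345.9 109.4]
soap 0.61 [237.1 383.7]
side [[0.735, -0.607, 0.302, 0.103], [-0.678, -0.65, 0.344, -0.564], [-0.013, -0.458, -0.889, 1.54], [0.0, 0.0, 0.0, 1.0]] 528.7907301720597 277.11886464857236 206.28309709598506 -0.06904191305663959
drawer_handle 0.69 [286.3 195.7]
drawer_handle 0.28 [203.1 114.7]
unit_front 0.73 [309.2 172.1]
mug 0.67 [346.5 353.7]
mug 0.35 [284.3 196.2]
glass 0.65 [395.2 281. ]
glass 0.57 [378.6 314.6]
spray 0.78 [203.5 111.9]
redbottle 0.8 [156.1 145.5]
soap 0.77 [397.1 282.4]
0.8 [0.24210016 0.57622655 0.22259623] [ 1.97593365e-01  9.80284070e-01  6.12026607e-05 -2.97534178e-06] [-0.1184191  -0.19881658 -0.23245007]
```

View pics/scene0.png

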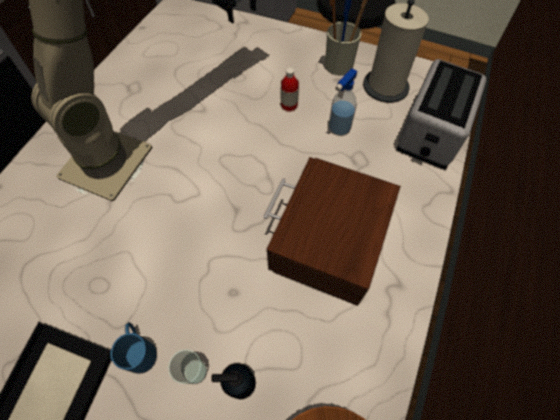

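View pics/side0.png

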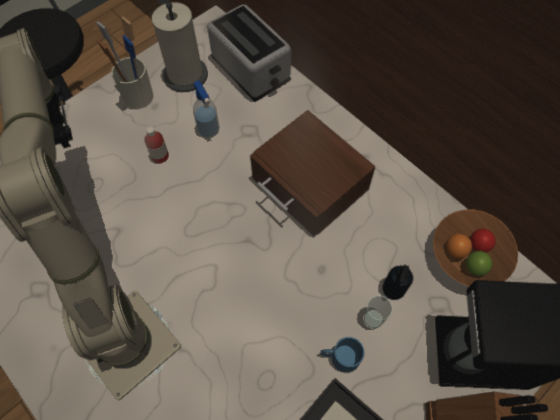

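The scene picture shows the unit's top at about (272-400, 159-285) with its handle at about (280,203). In the side picture the top is at about (251-373, 113-220) and the handle at about (275,200). I'll zoom in on both for the top's corners.

```bash
python3 - <<'E'
import cv2,numpy as np
a=cv2.imread("pics/scene0.png")[150:305,255:410]; b=cv2.imread("pics/side0.png")[100:245,238:383]
f=lambda a:cv2.convertScaleAbs(cv2.resize(a,(400,400),interpolation=cv2.INTER_CUBIC),alpha=1.8,beta=10)
cv2.imwrite("pics/crop0.png",np.hstack([f(a),f(b)]))
E
```

```text
(no output)
```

View pics/crop0.png

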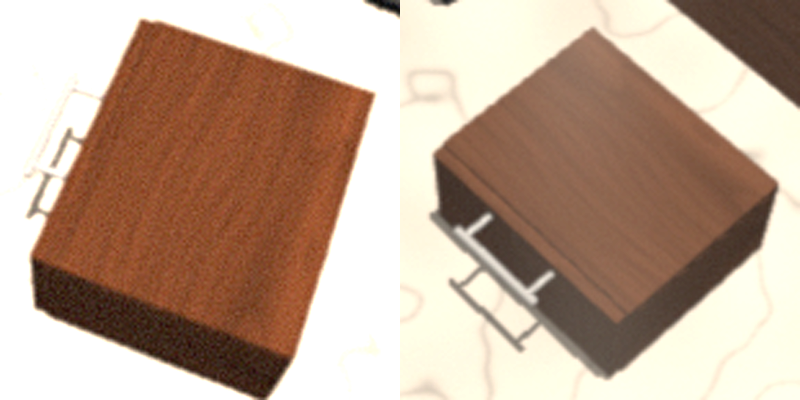

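The crop shows the top's corners, the drawer-front seam and the handle bar clearly. The bar's ends in the side half are at about (458,230) and (535,300). I'll fit the pose from these points.

```bash
cat >> h.py <<'E'
UP=None
def unit(v,p):
    c,s=np.cos(v[2]),np.sin(v[2]); return np.array([v[0]+c*p[0]-s*p[1],v[1]+s*p[0]+c*p[1],p[2]])
E
python3 - <<'E'
from h import *
from scipy.optimize import least_squares
S,D=r.camera("scene"),r.camera("side")
sc=lambda x,y:(255-.5+(x+.5)*.3875,150-.5+(y+.5)*.3875)
sd=lambda x,y:(238-.5+(x+.5)*.3625,100-.5+(y+.5)*.3625)
bl,br,fl,fr=(.24,.15,.15),(.24,-.15,.15),(-.016,.148,.147),(-.016,-.148,.147)
obs=[(S,bl,sc(375,95)),(S,br,sc(290,357)),(S,fr,sc(33,257)),(S,fl,sc(140,20)),
(D,fl,sd(36,155)),(D,bl,sd(195,28)),(D,br,sd(377,186)),(D,fr,sd(220,320)),
(D,(-.056,.06,.128),sd(58,230)),(D,(-.056,-.06,.128),sd(135,300))]
f=lambda v:np.concatenate([proj(c,unit(v,p))-q for c,p,q in obs])
o=least_squares(f,[.65,0.05,0.2],loss="soft_l1")
print(o.x,np.round(f(o.x).reshape(-1,2),1).tolist())
for cs in ("scene","side"):
    g=least_squares(lambda v:np.concatenate([proj(c,unit(v,p))-q for c,p,q in obs if c is (S if cs=="scene" else D)]),o.x); print(cs,g.x)
print("handle",unit(o.x,(-.056,0,.128)),"at open",unit(o.x,(-.226,0,.128)),"mid open",unit(o.x,(-.09,0,.023)))
s=r.read_state()
from scipy.spatial.transform import Rotation as R
M=R.from_quat(s["eef_rot"]).as_matrix();print(M.round(3).tolist())
E
```

```text
[ 6.52293673e-01  1.68612829e-02 -4.11827144e-04] [[0.3, -0.9], [0.9, 1.5], [-2.9, -0.4], [-0.5, -1.3], [-0.5, -1.0], [0.2, -0.9], [2.3, -1.0], [-0.5, 1.5], [1.0, 0.3], [-0.2, 0.4]]
scene [0.65361983 0.01716655 0.00121535]
side [0.65128895 0.01743243 0.00181781]
handle [0.59629368 0.01688435 0.128     ] at open [0.42629369 0.01695436 0.128     ] mid open [0.56229368 0.01689835 0.023     ]
[[-0.922, 0.387, 0.0], [0.387, 0.922, 0.0], [0.0, 0.0, -1.0]]
```

```bash
python3 - <<'E'
from h import *
S,D=r.camera("scene"),r.camera("side")
for n,a,b in [("red",(290,92),(156,146)),("spray",(343,112),(205,117)),("mug",(134,353),(346,354)),("soap",(237,383),(397,282))]: print(n,tri([ray(S,a),ray(D,b)]).round(3))
s=r.read_state()
M=np.array([[-.922,.387,0],[.387,.922,0],[0,0,-1]])
print("tool delta to above handle",M.T@(np.array([.5963,.017,.215])-s["ee_pos"]))
E
```

```text
red [0.464 0.462 0.053]
spray [0.659 0.438 0.059]
mug [ 0.436 -0.46   0.046]
soap [ 0.693 -0.419  0.061]
tool delta to above handle [-0.54299083 -0.3785359   0.00759097]
```

The rows are not in the units I measure in: turns go in shares of pi rad. I convert before sending: 1.173 rad / 3.1416 = 0.3734.

Call:
{"method": "move_tool", "body": {"plan": "-0.035 -0.025 0 0.0318 0.03 | -0.07 -0.05 0 0.0637 0.03 | -0.105 -0.075 0 0.0955 0.03 | -0.14 -0.1 0 0.1273 0.03 | -0.175 -0.125 0 0.1592 0.03 | -0.21 -0.15 0 0.191 0.03 | -0.245 -0.175 0 0.2228 0.03 | -0.28 -0.2 0 0.2546 0.03 | -0.315 -0.22 0 0.2865 0.03 | -0.35 -0.245 0 0.3183 0.03 | -0.385 -0.27 0 0.3501 0.03 | -0.42 -0.295 0 0.3734 0.03", "grip_n": 30}}

```text
time: 2.2
ee_pos: [0.5157, 0.14, 0.2228]
eef_rot: [0.708, 0.706, 0.0, 0.0]
ft_force: [1.5, 0.1, -0.2]
width: 0.0304
grip_force: 0.0
```

```bash
python3 - <<'E'
from h import *
from scipy.spatial.transform import Rotation as R
s=r.read_state();M=R.from_quat(s["eef_rot"]).as_matrix();print(M.round(3).tolist(),s["joint_positions"],M.T@(np.array([.5963,.017,.215])-s["ee_pos"]))
E
```

```text
[[0.004, 1.0, 0.001], [1.0, -0.004, 0.001], [0.001, 0.001, -1.0]] [-0.69965146  0.12700071  0.38301195  1.72082827 -0.04943705  1.30247657
 -0.31010105] [-0.12273391  0.08100935  0.00782606]
```

Call:
{"method": "move_tool", "body": {"plan": "-0.035 0.025 0 0 0.03 | -0.07 0.05 0 0 0.03 | -0.1 0.065 0 0 0.03 | -0.123 0.081 0 0 0.03 | -0.123 0.081 0 0 0.03"}}

```text
time: 2.7
ee_pos: [0.5971, 0.014, 0.2225]
eef_rot: [0.709, 0.705, -0.001, 0.001]
ft_force: [-0.4, -0.1, 0.0]
width: 0.03
grip_force: 0.0
```

```bash
python3 - <<'E'
from h import *
s=r.read_state()
print(s["ee_pos"],s["joint_positions"],s["ft_force"])
c=r.camera("wrist"); cv2.imwrite("pics/w1.png",c["img"][:,:,::-1])
for y in (-.06,.06,0): print(proj(c,[.5963,.017+y,.128]))
for l in ["drawer_handle"]:
    for g in r.regions_of("wrist",l)[:2]:
        v,u=np.nonzero(g["pixels"]); print(round(g["p"],2),np.array(g["position"])*[560,420],u.min(),u.max(),v.min(),v.max(), onz(c,np.array(g["position"])*[560,420],.128))
E
```

```text
[0.59714641 0.01404776 0.22245022] [-4.99582131e-01  2.83637638e-01  4.88917555e-01  1.56351273e+00
 -1.33649633e-01  1.32779972e+00 -7.05622763e-04] [-0.3671857  -0.08728896  0.04708926]
[279.5795884 285.0952499]
[278.58652236 131.7356627 ]
[279.11446089 213.30607122]
0.76 [333.424 146.118] 269 372 0 362 [0.63534513 0.06672354 0.128     ]
```

View pics/w1.png

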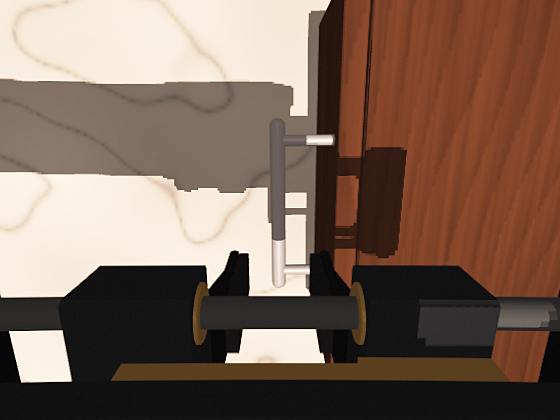

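The wrist picture shows the bar at column 278, rows 119-287, with its stems at rows 140 and 269. It is centred between the fingers and parallel to the tool, so I'll go down and grip it.

Call:
{"method": "move_tool", "body": {"plan": "0.008 0 0.035 0 0.03 | 0.008 0 0.07 0 0.03 | 0.008 0 0.09 0 0.03 | 0.008 0 0.105 0 0.03 | 0.008 0 0.112 0 0.03 | 0.008 0 0.112 0 0.0 | 0.008 0 0.112 0 0.0 | 0.008 0 0.112 0 0.0 | 0.008 0 0.112 0 0.0", "grip_n": 30}}

```text
time: 3.7
ee_pos: [0.5965, 0.0266, 0.1116]
eef_rot: [0.707, 0.707, 0.001, 0.0]
ft_force: [-1.6, 0.8, 4.6]
width: 0.0097
grip_force: 30.0
```

Call:
{"method": "move_tool", "body": {"plan": "0 -0.01 0 0 0 | 0 -0.025 0 0 0 | 0 -0.04 0 0 0 | 0 -0.055 0 0 0 | 0 -0.07 0 0 0 | 0 -0.085 0 0 0 | 0 -0.1 0 0 0 | 0 -0.115 0 0 0 | 0 -0.13 0 0 0 | 0 -0.145 0 0 0 | 0 -0.155 0 0 0 | 0 -0.162 0 0 0"}}

```text
time: 4.9
ee_pos: [0.4343, 0.0261, 0.1115]
eef_rot: [0.707, 0.707, 0.001, 0.001]
ft_force: [2.1, -2.9, 4.4]
width: 0.0098
grip_force: 30.0
```

Call:
{"method": "move_tool", "body": {"plan": "0 -0.005 0 0 0 | 0 -0.009 0 0 0 | 0 -0.011 0 0 0 | 0 -0.011 0 0 0"}}

```text
time: 5.3
ee_pos: [0.4265, 0.0261, 0.1117]
eef_rot: [0.707, 0.707, 0.003, 0.003]
ft_force: [19.3, -3.4, -11.9]
width: 0.0102
grip_force: 30.0
```

Call:
{"method": "move_tool", "body": {"plan": "0 0.002 0 0 0.03 | 0 0.002 0 0 0.03 | 0 0.002 0 0 0.03 | 0 0.002 -0.04 0 0.03 | 0 0.002 -0.08 0 0.03 | 0 0.002 -0.12 0 0.08 | 0 0.002 -0.16 0 0.08 | 0 0.002 -0.16 0 0.08"}}

```text
time: 6.1
ee_pos: [0.4268, 0.0269, 0.2753]
eef_rot: [0.707, 0.707, 0.003, 0.001]
ft_force: [0.4, -0.5, -0.5]
width: 0.046
grip_force: 0.0
```

```bash
python3 - <<'E'
from h import *
s=r.read_state();print(s["ee_pos"],s["ft_force"])
C={}
for n in ["scene","side","wrist"]:
    c=r.camera(n); C[n]=c; cv2.imwrite(f"pics/{n}2.png",c["img"][:,:,::-1])
    for l in ["cap","bottle","vitamins","tin","drawer_handle","insert_mid"]:
        for g in r.regions_of(n,l)[:1]:
            q=np.array(g["position"])*[560,420]; v,u=np.nonzero(g["pixels"]); print(n,l,round(g["p"],2),q.round(1),[u.min(),u.max(),v.min(),v.max()],onz(c,q,.127).round(4))
f=lambda a:cv2.convertScaleAbs(a,alpha=1.3)
a=f(C["scene"]["img"][130:330,200:400,::-1]);b=f(C["side"]["img"][100:300,200:400,::-1])
cv2.imwrite("pics/open.png",np.hstack([cv2.resize(a,(400,400)),cv2.resize(b,(400,400))]))
E
```

```text
[0.426779   0.02694065 0.27529415] [ 0.41627685 -0.53020731 -0.45528047]
scene cap 0.65 [252.  223.4] [np.int64(241), np.int64(259), np.int64(212), np.int64(231)] [ 0.5746 -0.0725  0.127 ]
scene bottle 0.48 [253.9 232.6] [np.int64(238), np.int64(266), np.int64(221), np.int64(243)] [ 0.5898 -0.094   0.127 ]
scene vitamins 0.94 [265.5 203.1] [np.int64(254), np.int64(276), np.int64(196), np.int64(216)] [ 0.5823 -0.0053  0.127 ]
scene tin 0.91 [274.1 179.4] [np.int64(263), np.int64(287), np.int64(171), np.int64(193)] [0.5741 0.071  0.127 ]
scene drawer_handle 0.69 [251.2 201.4] [np.int64(204), np.int64(305), np.int64(139), np.int64(263)] [ 0.5458 -0.015   0.127 ]
scene insert_mid 0.88 [249.2 202.9] [np.int64(204), np.int64(305), np.int64(139), np.int64(264)] [ 0.5428 -0.0211  0.127 ]
side cap 0.59 [283.6 220.6] [np.int64(274), np.int64(291), np.int64(214), np.int64(232)] [ 0.5638 -0.0656  0.127 ]
side bottle 0.68 [285.3 234.4] [np.int64(271), np.int64(
[... 545 characters left out ...]
 cap 0.71 [420.9 273.9] [np.int64(393), np.int64(444), np.int64(255), np.int64(296)] [ 0.5573 -0.0441  0.127 ]
wrist bottle 0.95 [401.2 244.7] [np.int64(375), np.int64(434), np.int64(236), np.int64(265)] [ 0.5361 -0.0148  0.127 ]
wrist vitamins 0.79 [406.7 186.9] [np.int64(379), np.int64(437), np.int64(163), np.int64(216)] [0.5357 0.0394 0.127 ]
wrist tin 0.89 [421.4 108.2] [np.int64(385), np.int64(454), np.int64(79), np.int64(141)] [0.5409 0.1052 0.127 ]
wrist drawer_handle 0.97 [441.1 159.3] [np.int64(274), np.int64(559), np.int64(17), np.int64(362)] [0.5624 0.0633 0.127 ]
wrist insert_mid 0.74 [439.4 159.2] [np.int64(273), np.int64(559), np.int64(16), np.int64(362)] [0.5609 0.0634 0.127 ]
```

View pics/open.png

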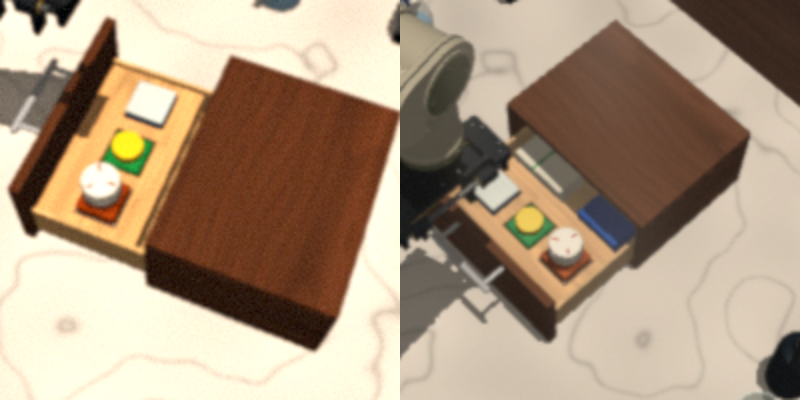

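View pics/wrist2.png

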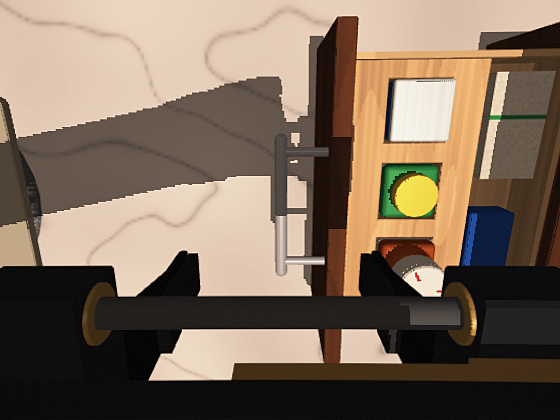

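The bottle with the white cap stands in the pocket nearest -y, at about (283,221) in the side image; the green jar is in the middle and the tin at +y. The drawer is fully out. I'll move past the cap so the wrist camera can see it.

Call:
{"method": "move_tool", "body": {"plan": "-0.03 0.027 0 0 0.08 | -0.06 0.054 0 0 0.08 | -0.09 0.081 0 0 0.08 | -0.12 0.108 0 0 0.08 | -0.15 0.135 0 0 0.08 | -0.157 0.135 0 0 0.08 | -0.157 0.135 0 0 0.08"}}

```text
time: 7.85
ee_pos: [0.5598, -0.132, 0.2699]
eef_rot: [0.708, 0.706, -0.001, -0.0]
ft_force: [0.0, -0.7, -0.4]
width: 0.0799
grip_force: 0.0
```

```bash
python3 - <<'E'
from h import *
s=r.read_state();print(s["ee_pos"],s["eef_rot"],s["width"])
c=r.camera("wrist"); cv2.imwrite("pics/w3.png",c["img"][:,:,::-1])
S,D=r.camera("scene"),r.camera("side")
for l,z in [("cap",.127),("vitamins",.085),("tin",.077),("bottle",.081)]:
    for g in r.regions_of("wrist",l)[:1]:
        q=np.array(g["position"])*[560,420]; v,u=np.nonzero(g["pixels"]); print(l,round(g["p"],2),q.round(1),[u.min(),u.max(),v.min(),v.max()],onz(c,q,z).round(4))
print(proj(c,[.562,-.062,.127]),np.array(c["pose"])[:3,3])
print(tri([ray(S,(252,223.4)),ray(D,(283.6,220.6)) ]))
E
```

```text
[ 0.5598259  -0.13198577  0.26989379] [ 7.08049399e-01  7.06162207e-01 -9.90578026e-04 -7.02349536e-05] 0.07992760282926867
cap 0.57 [278.3 117.6] [np.int64(252), np.int64(314), np.int64(86), np.int64(150)] [ 0.5583 -0.0605  0.127 ]
vitamins 0.66 [282.7 116.9] [np.int64(253), np.int64(313), np.int64(86), np.int64(148)] [ 0.5622 -0.0609  0.085 ]
bottle 0.95 [290.3  86.9] [np.int64(252), np.int64(313), np.int64(85), np.int64(147)] [ 0.5693 -0.0342  0.081 ]
[282.82996298 119.42169967] [ 0.5593952  -0.0531506   0.43256745]
[ 0.56944618 -0.06153489  0.10773726]
```

View pics/w3.png

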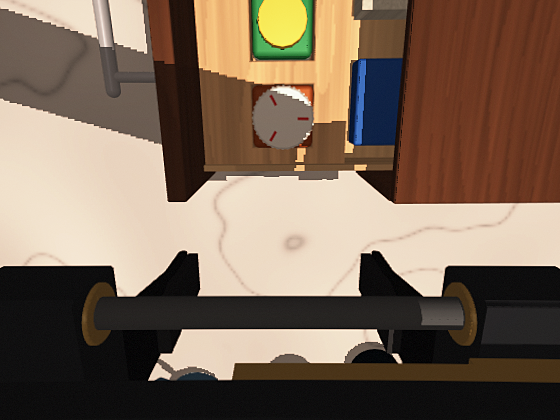

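The wrist picture shows the cap's round top centred at (282,117), which gives x 0.562, y -0.0605. That agrees with the pocket position from the unit fit. I'll move over it, go down and grip.

Call:
{"method": "move_tool", "body": {"plan": "0.03 0.002 0 0 0.08 | 0.06 0.002 0 0 0.08 | 0.0715 0.002 0.04 0 0.08 | 0.0715 0.002 0.08 0 0.08 | 0.0715 0.002 0.11 0 0.08 | 0.0715 0.002 0.135 0 0.08 | 0.0715 0.002 0.155 0 0.08 | 0.0715 0.002 0.168 0 0.08 | 0.0715 0.002 0.168 0 0.08 | 0.0715 0.002 0.168 0 0.08", "grip_n": 50}}

```text
time: 9.2
ee_pos: [0.5624, -0.0588, 0.1033]
eef_rot: [0.707, 0.707, 0.0, 0.0]
ft_force: [0.7, 0.0, 1.2]
width: 0.0803
grip_force: 0.0
```

Call:
{"method": "move_tool", "body": {"plan": "-0.001 0 0.003 0 0.08 | -0.001 0 0.003 0 0.04 | -0.001 0 0.003 0 0.04 | -0.001 0 0.003 0 0.04 | -0.001 0 0.003 0 0.04 | -0.001 0 0.003 0 0.04 | -0.001 0 0.003 0 0.04", "grip_n": 50}}

```text
time: 9.9
ee_pos: [0.5622, -0.0599, 0.0996]
eef_rot: [0.707, 0.707, 0.0, 0.0]
ft_force: [1.0, -0.2, 0.5]
width: 0.0508
grip_force: 50.0
```

Call:
{"method": "move_tool", "body": {"plan": "0 0 0.002 0 0.04 | 0 0 0.004 0 0.04 | 0 0 0.006 0 0.04 | 0 0 0.007 0 0.04 | 0 0 0.007 0 0.04", "grip_n": 50}}

```text
time: 10.4
ee_pos: [0.5629, -0.06, 0.0936]
eef_rot: [0.707, 0.707, 0.001, 0.001]
ft_force: [-1.3, 0.5, 12.0]
width: 0.0509
grip_force: 50.0
```

Converted, -1.1 rad / 3.1416 = -0.3501.

Call:
{"method": "move_tool", "body": {"plan": "0 0 0.001 0 0.04 | 0 0 0.001 -0.0318 0.04 | 0 0 0.001 -0.0637 0.04 | 0 0 0.001 -0.0955 0.04 | 0 0 0.001 -0.1273 0.04 | 0 0 0.001 -0.1592 0.04 | 0 0 0.001 -0.191 0.04 | 0 0 0.001 -0.2228 0.04 | 0 0 0.001 -0.2546 0.04 | 0 0 0.001 -0.2865 0.04 | 0 0 0.001 -0.3183 0.04 | 0 0 0.001 -0.3501 0.04", "grip_n": 50}}

```text
time: 11.6
ee_pos: [0.5629, -0.0605, 0.0929]
eef_rot: [0.232, 0.973, 0.0, 0.001]
ft_force: [-1.3, -2.0, 11.4]
width: 0.0507
grip_force: 50.0
```

Call:
{"method": "move_tool", "body": {"plan": "0 0 0 0 0.04"}}

```text
time: 11.7
ee_pos: [0.563, -0.0606, 0.093]
eef_rot: [0.232, 0.973, 0.0, 0.001]
ft_force: [-2.0, -1.3, 11.7]
width: 0.0506
grip_force: 50.0
```

```bash
python3 - <<'E'
from bench import r
s=r.read_state();print(s["ft_force"],s["torque"],s["joint_positions"])
E
```

```text
[-2.00694784 -1.2695703  11.71753097] [-0.37976996  0.37813925  0.06838521] [-0.30848018  0.32172718  0.39643156  1.79287425 -0.14111377  1.05232904
  1.2425515 ]
```

Call:
{"method": "move_tool", "body": {"plan": "0 0 -0.002 0 0.04 | 0 0 -0.004 0 0.04 | 0 0 -0.006 0 0.04 | 0 0 -0.008 0 0.04 | 0 0 -0.01 0 0.04 | 0 0 -0.012 0 0.04 | 0 0 -0.012 0 0.04"}}

```text
time: 12.4
ee_pos: [0.5617, -0.0598, 0.1033]
eef_rot: [0.233, 0.972, -0.0, -0.0]
ft_force: [0.3, -0.9, 0.7]
width: 0.0508
grip_force: 50.0
```

The 0.7 N reading with the cap 4 mm up shows it is free. I'll lift it straight off.

Call:
{"method": "move_tool", "body": {"plan": "0 0 -0.01 0 0.04 | 0 0 -0.02 0 0.04 | 0 0 -0.03 0 0.04 | 0 0 -0.045 0 0.04 | 0 0 -0.06 0 0.04 | 0 0 -0.075 0 0.04 | 0 0 -0.09 0 0.04 | 0 0 -0.1 0 0.04 | 0 0 -0.108 0 0.04 | 0 0 -0.11 0 0.04 | 0 0 -0.11 0 0.04 | 0 0 -0.11 0 0.04"}}

```text
time: 13.6
ee_pos: [0.5617, -0.0599, 0.2129]
eef_rot: [0.233, 0.972, -0.0, -0.0]
ft_force: [0.5, 0.0, -1.3]
width: 0.0506
grip_force: 50.0
```

```bash
python3 - <<'E'
from h import *
C={n:r.camera(n) for n in ("scene","side")}
f=lambda a:cv2.convertScaleAbs(cv2.resize(a[:,:,::-1],(400,400),interpolation=cv2.INTER_CUBIC),alpha=1.3)
cv2.imwrite("pics/end.png",np.hstack([f(C["scene"]["img"][130:300,190:360]),f(C["side"]["img"][130:300,180:350])]))
for n in C:
    print(n,"tcp px",proj(C[n],r.read_state()["ee_pos"]))
    for l in ("cap","bottle","vitamins","tin"):
        for g in r.recognise(n,l)[:1]: print(l,round(g["p"],2),np.array(g["position"])*[560,420])
E
```

```text
scene tcp px [246.83990846 200.77224017]
cap 0.85 [249.312 201.012]
bottle 0.67 [253.176 228.48 ]
vitamins 0.55 [267.792 204.918]
tin 0.77 [280.504 180.684]
side tcp px [281.68651281 206.4056533 ]
bottle 0.74 [284.424 231.21 ]
vitamins 0.76 [268.408 212.982]
tin 0.78 [248.08 195.51]
```

View pics/end.png

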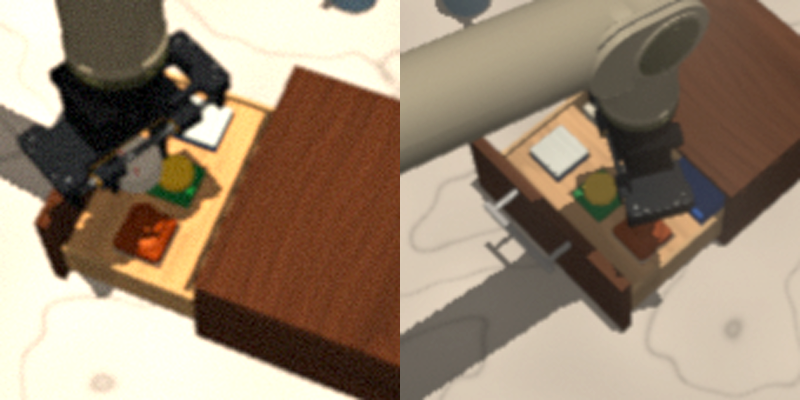

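The end picture shows the open amber bottle still in its pocket, at scene-half (147,232). The cap is held above it at (140,170), the drawer is open, and the jar and tin are in place.

```bash
python3 -c "
from bench import r
print(r.close_job())"
```

```text
the job is handed in; nothing more can be done
None
```

The job is handed in: the drawer was pulled to its stop, the cap pressed, twisted off and lifted, and it is held upright about 10 cm above the open bottle, with the bottle, jar and tin still in their pockets; no verdict came back.

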